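# Let the red tin roll out of the tin rack

### The arm

A 6-joint arm with a two-finger parallel gripper is mounted at the origin on a cart in front of the work surface, level with it; the furniture and walls round the work are solid. World frame = base frame: x ahead of the robot, y to its left, z up, the work surface at z = 0. Lengths are in m, angles in rad, forces in N, time in s.
With the tool pointing down it reaches from about 0.3 to 0.775 m from the base axis. Payload 14.6 kg.
Tool frame: the origin (TCP) lies between the finger pads; the fingertips stand 14 mm ahead of it and the grasp point (between the pads) lies 5 mm behind it; z points along the fingers, y is the line along which they close (so a half turn about z gives the same grasp; the last joint's range is limited). The gripper opens to 94 mm and grips with 3 to 60 N. Pads are 16 mm wide; open, the fingers measure 119 mm over their backs; the gripper's body (75 mm by 177 mm) begins 78 mm behind the grasp point.
Start: joints at [-1.258, 0.3, 1.521, -0, 1.321, -0.067], TCP at [0.204, -0.511, 0.219] pointing down, gripper open.
Joint ranges: [-3.03, 3.03], [-0.79, 2.21], [0.23, 2.52], [-1.04, 4.18], [0, 3.07], [-2.55, 2.55]. Speed limits (rad/s): [2.22, 2.22, 2.57, 3.14, 3.14, 3.14].

### API

Orientations are given as [roll, pitch, yaw] about the fixed x, y, z axes, in that order (R = Rz(yaw) Ry(pitch) Rx(roll)).
In Python, from station import ctrl gives the robot as it stands. The module is installed in compiled form; this text tells all that it offers.
- The arm moves only by the tool move_arm, never from a script. Its argument "targets" is a list of rows, each a list of 7 numbers: the opening, from -1 (shut) to 1 (fully open), then the shift along the tool's x, y, z in units of 50 mm (1.0 is 50 mm), then the turn, a rotation vector about the tool's x, y, z in rad. A call has 1 to 12 rows; each row is the pose to reach, as a shift and turn from the pose commanded when the call began, along the tool's axes at that moment; what a row does not reach only later rows make up. A row lasts 1/10 s, in which the tool goes at most 50 mm and 8.59 degrees, less where a joint would pass 70% of its speed; a pose out of reach is approached as far as the arm can. A call with a gripper value outside its range is refused whole. The fingers move at their own pace and stop on an object; "grip_force" is the grip in N (left out, the last holds). Time passes only in rows, so rows that repeat a pose let the fingers close. It gives the time, the measured TCP pose, the force, the opening and the grip force at its end, in the units of the state.
- ctrl.get_obs(): the state, without advancing time (a new reading comes with each control period).
- ctrl.camera(name): name is "scene" or "top" or "wrist"; returns (picture, depth): 420x560x3 uint8, red, green, blue; 420x560 float32, m along the optical axis (not along the pixel's ray), 0 where there is no reading.
- ctrl.camera_params(name): a dict with "intrinsics" (3x3 intrinsics, pixels), "k1" (the pictures are not rectified: a ray, as slopes to the right and down, at radius r is drawn at 1 + k1 r^2 times it, then the intrinsics apply), "rvec" (rotation vector, rad) and "tvec" (3), from world to camera coordinates, as OpenCV has them; the wrist camera has in their place "T_tool_cam" (4x4, takes a point from camera to tool coordinates, whose origin is the TCP and whose axes are the flange's). Camera axes: x right, y down, z forward; pixel columns grow to the right and rows downward; lengths in m; the calibration is good to about 2 mm. A picture is of the moment at which its call begins: read the wrist's pose just before it. camera_params takes no time and is no camera call.
- ctrl.hand_in(): hands the job in; it is judged then, once.
Trained networks look in the newest picture that a camera, given by its name, has taken for a name from the list of things; names that differ only in an ending like _2 or _b are one class to them, and where a whole thing is asked for, a point or a joint stands for the part that bears it (a point fixed in the world has none). Each returns a list of dicts, best first, with "score" (0 to 1); they miss things now and then, are a little off and sometimes report something else, mostly with a low value. They report only what shows in the picture. A call takes as long as a camera call.
- ctrl.cut_out(camera, target): "region" (420x560 bool, what is visible of it) and "point" ([column, row] in pixels, amid what is visible of it).
- ctrl.tip_of(camera, target): "point" ([column, row] in pixels: a listed point, or the origin of a listed thing).
The state is a dict: "time_s": time; "qpos": joint angles; "joint_vel": joint speeds; "tau": joint torques, N m; "ee_pos": TCP position; "eef_rot": TCP orientation; "force": force on the tool from outside, world axes, zero at the start; "moment": the same for the moment, N m; "grip_width": finger opening in m; "grip_force": force on a finger pad.
Only numpy, scipy, OpenCV 4.12 (cv2) and the standard library are available. Lean on these libraries where they do the work, as an engineer would, in place of code of your own. Each camera call takes 0.05 s, during which the arm holds its last target. There are 200 camera calls.

### The job

Press down the black pad of the rocking lever on the lane that holds the red tin, so that its gate lifts, and keep it pressed until the red tin has rolled down against the wall at the low end; then let go so that the gate drops shut again. Do not touch or lift either tin, keep the green tin waiting behind its own shut gate, leave that lane's lever alone, and do not disturb the things standing around.

Things in the scene. Friction and masses are not known exactly. Their poses are not given: they have to be found in the camera images.
- rack: fixed wooden tin rack, 146 (x) x 260 (y) mm. Origin: underside centre; z up, y points up the slope. Two lanes 64 mm wide: near lane centred at rack x = -35 mm, far lane at x = +35 mm. Floors fall towards -y at 12 degrees, 36 mm up at y = 0, where the gates hang. Walls 82 mm high behind the gates, axle posts 116 mm high at y = 85, rear wall 90 mm high at y = 127, low end wall 46 mm at y = -124
- lever_near_pad (a point): centre of the top of the black ribbed pad (46 x 46 mm) on the uphill end of the near lane's lever. Gate shut: pad level, at rack x = -35, y = 185, z = 118 mm, beyond the rear wall, free air below. Its axle lies along rack x at rack y = 85, z = 108 mm; the pad swings about it, some 50 mm down at full stroke
- lever_far_pad (a point): the same for the far lane, at rack x = +35 mm. Beyond about x = 0.6 m (world) a solid wall cabinet hangs 0.38 m above the worktop: bring the arm in from the robot's side of it
- lever_near (a joint): tilt of the near lane's lever, rad: 0 gate shut (pad up), grows as the pad goes down and the gate lifts, stops hard at 0.55. The tin passes under the gate above about 0.4. A spring shuts it when let go; pressing takes 2 to 5 N
- lever_far (a joint): the same for the far lane's lever
- tin_red: red-labelled small tin, 52 mm diameter, 56 mm long, 0.15 kg, lying on its side across either lane, leaning on the shut gate. Origin at its centre, x along its axis (it rolls about x). Waiting: rack y about +27 mm; rolled down against the low end wall: about -98 mm
- tin_green: green-labelled tin of the same size and kind, waiting in the other lane
- garlic: garlic bulb, 60 mm across, 59 high, near the pads; origin under its centre
- salt_shaker: salt shaker, 44 mm across, 90 high; origin under its centre
- spice_jar: clear spice jar with black lid, 41 mm across, 105 high; origin under its centre
- timer: red and cream kitchen timer, 65 mm across, 54 high; origin under its centre
- clay_pot: terracotta pot with two ears, 109 mm over the ears, 77 high; origin under its centre
- egg_cup: cream egg cup, 47 mm across, 52 high; origin under its centre

How it is judged:
On the way, in this order (a step that is already met when the one before it is completed fails the run):
1. the lever of the red tin's lane is pressed and its gate rises (((x of tin_red in the frame of rack below 0 m and value of joint lever_near above 0.3 rad) or (x of tin_red in the frame of rack above 0 m and value of joint lever_far above 0.3 rad)) and y of tin_red in the frame of rack above 0 m), for 0.02 s.
2. the red tin has rolled down to the low end while its lever is still held down (y of tin_red in the frame of rack below -0.085 m and ((x of tin_red in the frame of rack below 0 m and value of joint lever_near above 0.3 rad) or (x of tin_red in the frame of rack above 0 m and value of joint lever_far above 0.3 rad))), for 0.1 s.
At the end, for the whole second after the job is handed in: the red tin lies at rest (under 0.02 m/s) at the low end of its lane, its centre within 13 mm of where it touches the end wall; both gates are shut (levers below 0.05 rad); the green tin still waits behind its gate (y of tin_red in the frame of rack between -0.115 and -0.085 m and x of tin_red in the frame of rack between -0.07 and 0.07 m and height (world z) of tin_red below 0.055 m and linear speed of tin_red below 0.02 m/s and value of joint each of lever_near, lever_far below 0.05 rad and y of tin_green in the frame of rack between 0.015 and 0.045 m and height (world z) of tin_green below 0.08 m).
It fails at once if a tin is touched by the robot (more than 0.3 N) (contact force between any of the fingers, the arm and tin_red above 0.3 N or contact force between any of the fingers, the arm and tin_green above 0.3 N).
It fails at once if a tin is lifted (height (world z) of any of tin_red, tin_green above 0.09 m).
It fails at once if the green tin's lever is tipped (over 0.12 rad) ((x of tin_red in the frame of rack below 0 m and value of joint lever_far above 0.12 rad) or (x of tin_red in the frame of rack above 0 m and value of joint lever_near above 0.12 rad)).
It fails at once if the green tin is displaced by more than 15 mm (distance of tin_green from where it was at the start of the episode above 0.015 m).
It fails at once if a bystander is moved by more than 30 mm (distance of any of garlic, salt_shaker, spice_jar, timer, clay_pot, egg_cup from where it was at the start of the episode above 0.03 m).
It also fails if it takes over 38 s, if anything falls off the work surface, if the arm or the gripper's body presses on something with over 40 N, if the wrist force passes 120 N, or if a joint passes its speed limit or range.

## Working session

There is one attempt and no reset: what is moved stays moved. The work goes in short steps, Python scripts to look and compute and a tool call to move; the robot and the scene stay as the last step left them, time stands still between calls to the robot, and variables do not carry over. Pictures are saved under pics/ and viewed, at most 10 in all, crops included, and the job is handed in when it is done.

Besides the shell and the picture viewer there is one more tool, called by a JSON object that holds its "op" and its "data". move_arm: Moves the arm, as the interface text tells. Its arguments: {"type":"object","properties":{"targets":{"type":"array"},"grip_force":{"type":"number"}},"required":["targets"]}

```bash
mkdir -p pics; cat > h.py <<'E'
import numpy as np, cv2
from scipy.spatial.transform import Rotation as R
from station import ctrl
def ray(P,px):
    K=np.array(P["intrinsics"],float)
    D=np.array([P["k1"],0,0,0,0],float)
    return cv2.undistortPoints(np.array(px,float).reshape(-1,1,2),K,D).reshape(-1,2)
def pose(name,P):
    if name=="wrist":
        o=ctrl.get_obs(); T=np.eye(4); T[:3,:3]=R.from_euler('xyz',o["eef_rot"]).as_matrix(); T[:3,3]=o["ee_pos"]
        return T@np.array(P["T_tool_cam"])
    T=np.eye(4); T[:3,:3]=R.from_rotvec(np.ravel(P["rvec"])).as_matrix(); T[:3,3]=np.ravel(P["tvec"]); return np.linalg.inv(T)
def world(T,P,px,depth):
    r=ray(P,px); c=np.c_[r,np.ones(len(r))]*np.reshape(depth,(-1,1)); return c@T[:3,:3].T+T[:3,3]
def onz(T,P,px,z):
    r=ray(P,px); d=np.c_[r,np.ones(len(r))]@T[:3,:3].T; s=(z-T[2,3])/d[:,2]; return T[:3,3]+d*s[:,None]
E
cat > a.py <<'E'
from h import *
np.set_printoptions(precision=3,suppress=True)
print(ctrl.get_obs())
for n in ["scene","top"]:
    P=ctrl.camera_params(n);T=pose(n,P);im,d=ctrl.camera(n);cv2.imwrite(f"pics/{n}0.png",im[:,:,::-1]);print(n,T[:3,3])
    for t in ["lever_near_pad","lever_far_pad","tin_red","tin_green","rack","garlic","salt_shaker","spice_jar","timer","clay_pot","egg_cup"]:
        for q in ctrl.tip_of(n,t)[:2]:
            u,v=q["point"];iu,iv=int(round(u)),int(round(v))
            w=world(T,P,[[u,v]],[d[iv,iu]])[0] if 0<=iv<420 and 0<=iu<560 else None
            print(t,round(q["score"],2),np.round([u,v]),w, onz(T,P,[[u,v]],.118 if "pad" in t else 0)[0])
E
python3 a.py
```

```text
{'time_s': 0.0, 'qpos': array([-1.258,  0.3  ,  1.522, -0.   ,  1.321, -0.067]), 'joint_vel': array([ 0.003,  0.   ,  0.   ,  0.   , -0.001, -0.002]), 'tau': array([  0.   , -53.181, -35.274,   0.071,   0.024,  -0.   ]), 'ee_pos': array([ 0.204, -0.511,  0.219]), 'eef_rot': array([-3.14, -0.  ,  0.38]), 'force': array([-0.783, -0.069,  0.128]), 'moment': array([-0.009, -0.003, -0.013]), 'grip_force': 0.0, 'grip_width': 0.09394789261996508}
scene [-0.073 -0.95   1.031]
lever_far_pad 0.64 [271. 183.] [0.522 0.293 0.121] [0.523 0.296 0.118]
tin_red 0.46 [284. 229.] [ 0.208 -0.408  0.546] [0.525 0.204 0.   ]
tin_green 0.56 [303. 218.] [0.547 0.125 0.089] [0.606 0.226 0.   ]
rack 0.92 [300. 244.] [ 0.222 -0.432  0.53 ] [0.534 0.117 0.   ]
garlic 0.52 [286. 229.] [ 0.211 -0.407  0.543] [0.528 0.2   0.   ]
salt_shaker 0.78 [338. 235.] [0.649 0.085 0.02 ] [0.663 0.105 0.   ]
spice_jar 0.72 [368. 300.] [ 0.554 -0.21   0.058] [ 0.592 -0.166  0.   ]
spice_jar 0.5 [311. 214.] [0.567 0.117 0.106] [0.641 0.239 0.   ]
clay_pot 0.93 [368. 303.] [ 0.554 -0.214  0.051] [ 0.587 -0.176  0.   ]
egg_cup 0
[... 386 characters left out ...]
.] [0.549 0.143 0.112] [0.574 0.146 0.   ]
tin_green 0.35 [191. 236.] [0.428 0.352 0.047] [0.434 0.361 0.   ]
rack 0.61 [289. 198.] [0.511 0.099 0.109] [0.531 0.098 0.   ]
garlic 0.75 [192. 231.] [0.44  0.349 0.042] [0.445 0.357 0.   ]
salt_shaker 0.56 [287. 154.] [0.642 0.101 0.034] [0.651 0.1   0.   ]
spice_jar 0.81 [244. 162.] [0.614 0.212 0.062] [0.63  0.216 0.   ]
spice_jar 0.61 [391. 182.] [ 0.555 -0.164  0.06 ] [ 0.568 -0.177  0.   ]
timer 0.67 [180. 294.] [0.28  0.379 0.048] [0.28  0.389 0.   ]
timer 0.56 [219. 223.] [0.449 0.27  0.118] [0.465 0.286 0.   ]
clay_pot 0.5 [190. 235.] [0.279 0.111 1.334] [0.436 0.361 0.   ]
egg_cup 0.75 [211. 307.] [0.246 0.303 0.027] [0.245 0.307 0.   ]
```

View pics/top0.png

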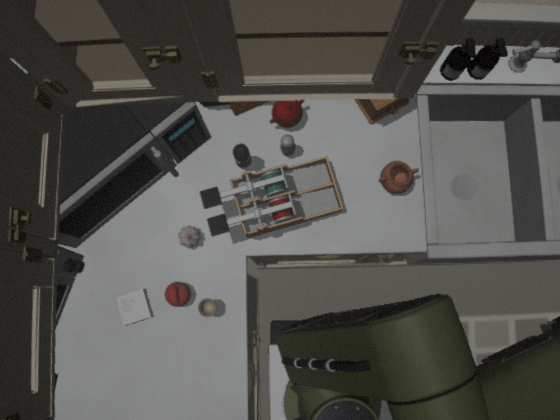

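View pics/scene0.png

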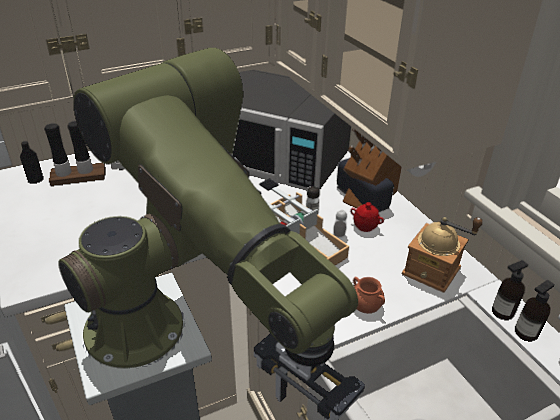

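The top view shows the red tin (282,208) in the near lane, with its pad around (219,225), and the green tin in the far lane, with its pad at (210,197). I'll now locate both pads exactly using dark pixels at pad height.

```bash
cat > b.py <<'E'
from h import *
np.set_printoptions(precision=4,suppress=True)
P=ctrl.camera_params("top");T=pose("top",P);im,d=ctrl.camera("top")
ys,xs=np.mgrid[150:300,150:300]; W=np.zeros((420,560,3)); W[150:300,150:300]=world(T,P,np.c_[xs.ravel(),ys.ravel()],d[150:300,150:300].ravel()).reshape(150,150,3)
m=((abs(W[:,:,2]-.118)<.012)&(im.max(2)<75)).astype(np.uint8)
n,l,s,c=cv2.connectedComponentsWithStats(m)
for i in range(1,n):
    if s[i,4]>60:
        p=W[l==i]; r=cv2.minAreaRect((p[:,:2]*1000).astype(np.float32)); print(s[i],c[i],p.mean(0),r)
crop=im[130:270,150:360]; cv2.imwrite("pics/crop.png",cv2.resize(crop[:,:,::-1],None,fx=3.8,fy=3.8,interpolation=cv2.INTER_CUBIC))
# heights on route
for nm,(x,y) in {"garlic":(.445,.357),"jar":(.615,.212)}.items():
    k=(np.hypot(W[:,:,0]-x,W[:,:,1]-y)<.05)&(W[:,:,2]>.02); print(nm,W[k].mean(0),W[k].max(0),W[k].min(0))
E
python3 b.py
```

```text
[233 150  15   9  75] [239.6  153.44] [0.6253 0.22   0.108 ] ((624.019775390625, 219.47030639648438), (35.01155471801758, 20.83419418334961), 87.02009582519531)
[200 187  22  21 316] [210.5886 197.1772] [0.5137 0.2905 0.1186] ((513.6636962890625, 290.5164794921875), (43.565162658691406, 44.00141525268555), 15.014150619506836)
[208 214  21  22 320] [217.8688 224.4688] [0.4461 0.2725 0.1187] ((446.4142761230469, 272.83343505859375), (45.00216293334961, 43.30778503417969), 14.750677108764648)
garlic [0.4269 0.3573 0.04  ] [0.4553 0.3887 0.062 ] [0.3989 0.3305 0.0211]
jar [0.6047 0.2115 0.0849] [0.6369 0.24   0.1232] [0.5654 0.176  0.0208]
```

View pics/crop.png

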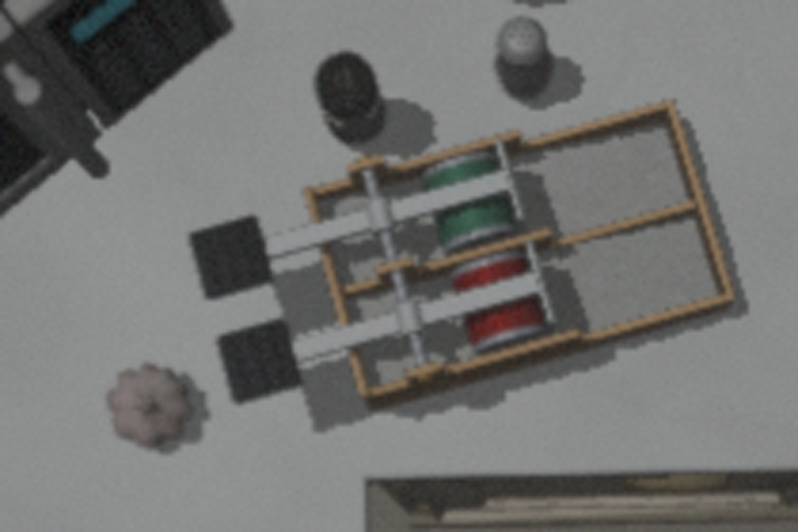

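The crop confirms it: the red tin is in the near lane with its pad at (260,360), and the garlic is just outside that pad. The near pad sits at about (0.446, 0.273, 0.119) and the rack is turned 0.26 rad. I'll close the gripper and move along the chord, which stays clear of the cabinet.

{"op": "move_arm", "data": {"targets": [[-1,0.15,-0.2,0,0,0,0],[-1,0.5,-0.6,0,0,0,0.03],[-1,1.0,-1.2,0,0,0,0.06],[-1,1.55,-1.9,0,0,0,0.09],[-1,2.1,-2.6,0,0,0,0.12],[-1,2.65,-3.3,0,0,0,0.12],[-1,3.2,-4.0,0,0,0,0.12],[-1,3.75,-4.65,0,0,0,0.12],[-1,4.3,-5.3,0,0,0,0.12],[-1,4.75,-5.9,0,0,0,0.12],[-1,5.05,-6.25,0,0,0,0.12],[-1,5.15,-6.4,0,0,0,0.12]]}}

```text
time_s: 2.45
ee_pos: [0.3244, -0.1162, 0.2195]
eef_rot: [3.141, -0.001, 0.262]
force: [0.4, -0.9, -0.2]
grip_width: 0.002
grip_force: 0.0
```

{"op": "move_arm", "data": {"targets": [[-1,0.1,-0.2,0,0,0,0],[-1,0.4,-0.6,0,0,0,0],[-1,0.8,-1.3,0,0,0,0],[-1,1.25,-2.0,0,0,0,0],[-1,1.75,-2.8,0,0,0,0],[-1,2.25,-3.6,0,0,0,0],[-1,2.75,-4.4,0,0,0,0],[-1,3.25,-5.2,0,0,0,0],[-1,3.7,-5.9,0,0,0,0],[-1,4.1,-6.55,0,0,0,0],[-1,4.3,-6.9,0,0,0,0],[-1,4.36,-6.98,0,0,0,0]]}}

```text
time_s: 3.65
ee_pos: [0.4455, 0.2761, 0.2188]
eef_rot: [3.141, 0.001, 0.261]
force: [0.2, 0.2, -0.5]
grip_width: 0.0003
grip_force: 0.0
```

```bash
cat > c.py <<'E'
from h import *
print(ctrl.get_obs()["ee_pos"])
im,d=ctrl.camera("wrist"); im2,_=ctrl.camera("scene")
cv2.imwrite("pics/c1.png",np.hstack([cv2.resize(im,(400,300)),cv2.resize(im2[120:330,180:460],(400,300))])[:,:,::-1])
E
python3 c.py
```

```text
[0.44554576 0.27610007 0.21881881]
```

View pics/c1.png

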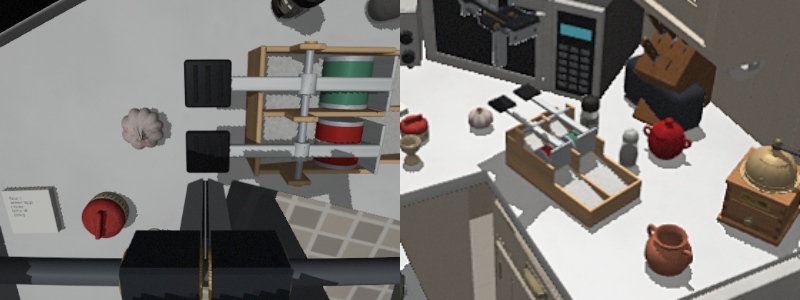

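The wrist view shows the finger tips (205,185) lined up with the near pad (208,150), with garlic and levers clear. I'll descend and press.

{"op": "move_arm", "data": {"targets": [[-1,0,0,0.3,0,0,0],[-1,0,0,0.8,0,0,0],[-1,0,0,1.3,0,0,0],[-1,0,0,1.6,0,0,0],[-1,0,0,1.75,0,0,0],[-1,0,0,1.9,0,0,0],[-1,0,0,2.1,0,0,0],[-1,0,0,2.3,0,0,0],[-1,0,0,2.5,0,0,0],[-1,0,0,2.65,0,0,0],[-1,0,0,2.72,0,0,0],[-1,0,0,2.72,0,0,0]]}}

```text
time_s: 4.95
ee_pos: [0.4454, 0.2753, 0.0831]
eef_rot: [-3.141, 0.0, 0.26]
force: [-0.6, 1.0, 1.7]
grip_width: 0.0005
grip_force: 1.7
```

```bash
sed -i 's/c1.png/c2.png/' c.py; python3 c.py
```

```text
[0.44536234 0.27528267 0.08306837]
```

View pics/c2.png

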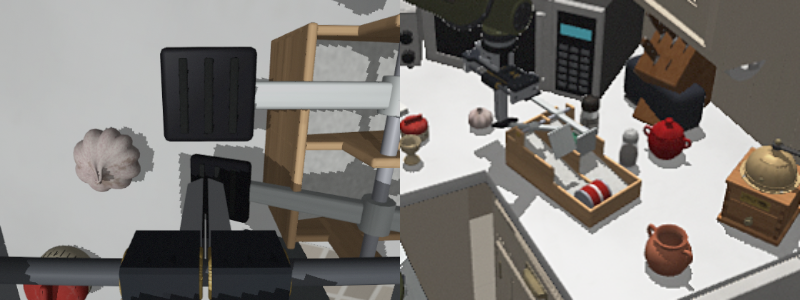

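The scene view shows the near gate up and the red tin (593,190) most of the way down; the far gate is still shut. I'll hold, then check.

{"op": "move_arm", "data": {"targets": [[-1,0,0,0,0,0,0],[-1,0,0,0,0,0,0],[-1,0,0,0,0,0,0],[-1,0,0,0,0,0,0],[-1,0,0,0,0,0,0],[-1,0,0,0,0,0,0],[-1,0,0,0,0,0,0],[-1,0,0,0,0,0,0],[-1,0,0,0,0,0,0],[-1,0,0,0,0,0,0],[-1,0,0,0,0,0,0],[-1,0,0,0,0,0,0]]}}

```text
time_s: 6.25
ee_pos: [0.4454, 0.2751, 0.0834]
eef_rot: [-3.142, -0.0, 0.26]
force: [-1.9, 3.5, 2.5]
grip_width: 0.0003
grip_force: 1.9
```

```bash
cat > d.py <<'E'
from h import *
np.set_printoptions(precision=3,suppress=True)
yaw=.26; C=np.array([.4461,.2725]); x=np.array([np.cos(yaw),np.sin(yaw)]); y=np.array([-x[1],x[0]]); O=C+.035*x-.185*y
for n in ["scene","top"]:
    P=ctrl.camera_params(n);T=pose(n,P);im,d=ctrl.camera(n)
    for t,z in [("tin_red",.04),("tin_green",.07)]:
        for q in ctrl.tip_of(n,t)[:2]:
            w=onz(T,P,[q["point"]],z)[0][:2]-O; print(n,t,q["score"],q["point"],"rack",w@x,w@y)
o=ctrl.get_obs(); print(o["time_s"],o["ee_pos"],o["force"])
E
python3 d.py; sed -i 's/c2.png/c3.png/' c.py; python3 c.py
```

```text
scene tin_red 0.65 [316.9, 257.7] rack -0.02574134244455268 -0.09644093666588086
scene tin_red 0.18 [303.7, 220.7] rack 0.06261936789508374 0.05260201642199647
scene tin_green 0.57 [305.1, 220.9] rack 0.03748541170743322 0.021476309635282572
top tin_red 0.83 [328.3, 195.6] rack -0.027848908728679265 -0.10245113792638724
top tin_green 0.63 [274.7, 183.1] rack 0.035808643046806664 0.02322037884536237
6.55 [0.445 0.275 0.083] [-2.151  4.605  2.879]
[0.44543572 0.27517313 0.08344898]
```

View pics/c3.png

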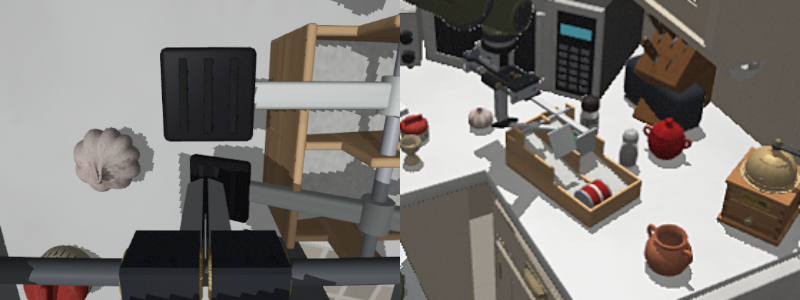

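The red tin is resting at rack y ≈ -0.10, against the wall at (593,190), and the lever is still held. The green tin hasn't moved. I'll release slowly, going straight up.

{"op": "move_arm", "data": {"targets": [[-1,0,0,-0.1,0,0,0],[-1,0,0,-0.3,0,0,0],[-1,0,0,-0.5,0,0,0],[-1,0,0,-0.7,0,0,0],[-1,0,0,-0.9,0,0,0],[-1,0,0,-1.1,0,0,0],[-1,0,0,-1.4,0,0,0],[-1,0,0,-1.8,0,0,0],[-1,0,0,-2.2,0,0,0],[-1,0,0,-2.5,0,0,0],[-1,0,0,-2.6,0,0,0],[-1,0,0,-2.6,0,0,0]]}}

```text
time_s: 7.85
ee_pos: [0.4455, 0.275, 0.2139]
eef_rot: [3.142, -0.001, 0.26]
force: [-0.6, 0.7, 0.0]
grip_width: 0.0005
grip_force: 0.0
```

```bash
python3 d.py; sed -i 's/c3.png/c4.png/' c.py; python3 c.py
```

```text
scene tin_red 0.86 [313.7, 259.0] rack -0.03647238832381341 -0.09459681597834288
scene tin_green 0.54 [306.1, 218.1] rack 0.04921793950247507 0.02959968240754102
top tin_red 0.87 [327.1, 196.9] rack -0.030275496333417744 -0.09846742209935615
top tin_green 0.92 [269.7, 184.4] rack 0.03606946284264639 0.036350136207868616
8.15 [0.445 0.275 0.213] [ 0.989 -1.04   0.132]
[0.44528715 0.27504989 0.21283577]
```

View pics/c4.png

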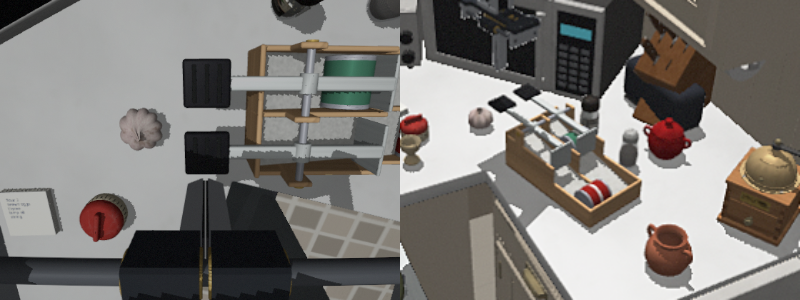

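Both pads are level again at (207,83) and (207,152), and both gates are shut. The red tin is against the low wall at (593,192), and nothing else has moved.

```bash
python3 -c "from station import ctrl; print(ctrl.hand_in())"
```

```text
the job is handed in; nothing more can be done
None
```

I pressed the near lever until the red tin rolled down against the low end wall, then let go so the gate shut; the green tin and everything around it stayed put, and the job is handed in (no verdict was returned).

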